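# Lay out two injector rebuild kits

## Task

Make up the two injector rebuild kits with the new parts standing on the bench, one part upright in each tray pocket, laid out in the order they go on. In the long tray with the long injector put the long slim nozzle at the injector's nozzle end, the tall narrow retaining nut in the middle and the solenoid coil at the head end; in the short tray with the short injector put the short thick nozzle at its nozzle end and the short wide retaining nut at its head end. Set the parts down without dropping them, and leave the delivery valve holder, the brass union and the green tin standing where they are.

Things in the scene. Friction and masses are not known exactly. Their poses are not given: they have to be found in the camera images.
- slim_nozzle: Long slim steel injector nozzle: round guide body 18 mm in diameter and 30 mm high at the foot, then a stem 10 mm in diameter, pointed tip on top; 60 mm tall in all. Loose, standing upright on its flat foot on the bench; origin at the centre of the foot, z up along its axis, any yaw.
- stub_nozzle: Short thick steel injector nozzle: round guide body 28 mm in diameter and 28 mm high at the foot, then a stub 16 mm in diameter with a blunt cone; 44 mm tall in all. Loose, standing upright on its flat foot on the bench; origin at the centre of the foot, z up along its axis, any yaw.
- tall_nut: Tall narrow steel nozzle retaining nut: hexagon 24 mm across flats and 30 mm high at the foot (flats face +-y of its frame), then a round sleeve 23 mm in diameter with a 12 mm hole in its top; 56 mm tall. Loose, standing upright on its flat foot on the bench; origin at the centre of the foot, z up along its axis, any yaw.
- wide_nut: Short wide steel nozzle retaining nut: hexagon 34 mm across flats and 24 mm high at the foot (flats face +-y of its frame), then a round sleeve 31 mm in diameter with a 20 mm hole in its top; 36 mm tall. Loose, standing upright on its flat foot on the bench; origin at the centre of the foot, z up along its axis, any yaw.
- coil: Solenoid coil: steel can 30 mm in diameter and 28 mm high at the foot, black plastic cap 25 mm in diameter on it and a black plug on top with two brass pins; 57 mm tall. Loose, standing upright on its flat foot on the bench; origin at the centre of the foot, z up along its axis, any yaw.
- long_tray: Fixed grey moulded tray, 118 (x) x 206 (y) x 14 mm high; origin: centre of its underside. The LONG injector body (170 mm, up to 40 mm high) lies fixed along y at x=+33 mm, narrow nozzle end with dark thread to +y, thick head with slanting inlet stub to -y. Three 54 mm square pockets, floor 4 mm above the underside, at x=-24 mm: y=+68 (nozzle end), 0 (middle), -68 mm (head end).
- short_tray: Fixed grey moulded tray, 118 (x) x 138 (y) x 14 mm high; origin: centre of its underside. The SHORT injector body (108 mm, up to 34 mm high) lies fixed along y at x=+33 mm, thick nozzle end with dark thread to -y, head with hexagon and thin brass stub to +y. Two 54 mm square pockets, floor 4 mm above the underside, at x=-24 mm: y=-34 (nozzle end), +34 mm (head end).
- valve_holder: Not needed for these kits, to be left standing: dark steel delivery valve holder, hexagon 17 mm across flats and 16 mm high with a threaded stud on top, 40 mm tall, loose among the parts. Origin at the centre of its foot.
- union: Not needed, to be left standing: small brass pipe union, hexagon 17 mm across flats and 14 mm high with a threaded stud on top, 28 mm tall, loose among the parts. Origin at the centre of its foot.
- tin: Not needed, to be left standing: small green tin with a paper band and a steel lid, 54 mm in diameter, 48 mm tall, loose between the trays. Origin at the centre of its foot.
Not all that is in view belongs to the job. Leave any blue look-alike of the long_tray alone.

How it is judged:
At the end, for the whole second after the job is handed in: Slim nozzle, tall nut and coil in the long tray's nozzle-end, middle and head-end pockets, stub nozzle and wide nut in the short tray's nozzle-end and head-end pockets: each within 19 mm of the centre in tray x and y, foot under 8 mm high, upright within 0.15 rad, at rest (x of slim_nozzle in the frame of long_tray between -0.043 and -0.005 m and y of slim_nozzle in the frame of long_tray between 0.049 and 0.087 m and z of each of slim_nozzle, tall_nut, coil in the frame of long_tray below 0.008 m and angle between each of slim_nozzle, tall_nut, coil, stub_nozzle, wide_nut's own z axis and vertical below 0.15 rad and linear speed of each of slim_nozzle, tall_nut, coil, stub_nozzle, wide_nut below 0.02 m/s and x of tall_nut in the frame of long_tray between -0.043 and -0.005 m and y of tall_nut in the frame of long_tray between -0.019 and 0.019 m and x of coil in the frame of long_tray between -0.043 and -0.005 m and y of coil in the frame of long_tray between -0.087 and -0.049 m and x of stub_nozzle in the frame of short_tray between -0.043 and -0.005 m and y of stub_nozzle in the frame of short_tray between -0.053 and -0.015 m and z of each of stub_nozzle, wide_nut in the frame of short_tray below 0.008 m and x of wide_nut in the frame of short_tray between -0.043 and -0.005 m and y of wide_nut in the frame of short_tray between 0.015 and 0.053 m); the robot touches nothing.
It fails at once if the delivery valve holder is knocked over or shoved more than 25 mm (distance of valve_holder from where it was at the start of the episode above 0.025 m or angle between valve_holder's own z axis and vertical above 0.6 rad).
It fails at once if the brass union is knocked over or shoved more than 25 mm (distance of union from where it was at the start of the episode above 0.025 m or angle between union's own z axis and vertical above 0.6 rad).
It fails at once if the tin is knocked over or shoved more than 25 mm (distance of tin from where it was at the start of the episode above 0.025 m or angle between tin's own z axis and vertical above 0.6 rad).
It fails at once if a new part is dropped: it moves faster than 0.7 m/s with its foot less than 50 mm above the bench ((linear speed of slim_nozzle above 0.7 m/s and height (world z) of slim_nozzle below 0.05 m) or (linear speed of tall_nut above 0.7 m/s and height (world z) of tall_nut below 0.05 m) or (linear speed of coil above 0.7 m/s and height (world z) of coil below 0.05 m) or (linear speed of stub_nozzle above 0.7 m/s and height (world z) of stub_nozzle below 0.05 m) or (linear speed of wide_nut above 0.7 m/s and height (world z) of wide_nut below 0.05 m)).
It also fails if it takes over 112 s, if anything falls off the work surface, if the arm or the gripper's body presses on something with over 40 N, if the wrist force passes 120 N, or if a joint passes its speed limit or range.

## Robot

A 6-joint arm with a two-finger parallel gripper is mounted at the origin on the work surface. World frame = base frame: x ahead of the robot, y to its left, z up, the work surface at z = 0. Lengths are in m, angles in rad, forces in N, time in s.
With the tool pointing down it reaches from about 0.35 to 0.775 m from the base axis. Payload 7.3 kg.
Tool frame: the origin (TCP) lies on the mounting face of the last link; the fingertips stand 178 mm ahead of it and the grasp point (between the pads) lies 159 mm ahead of it (robot.grip_depth is the distance from the TCP to the grasp point, in m); z points along the fingers, y is the line along which they close (so a half turn about z gives the same grasp; the last joint's range is limited). The gripper opens to 92 mm and grips with 3 to 60 N. Pads are 19 mm wide; open, the fingers measure 130 mm over their backs; the gripper's body (75 mm by 190 mm) begins 47 mm behind the grasp point.
Start: joints at [1.02, 0.342, 1.524, -0, 1.275, -0.146], TCP at [0.207, 0.483, 0.405] pointing down, gripper open.
Joint ranges: [-2.53, 2.53], [-0.77, 2.02], [0.04, 2.7], [-1, 4.14], [0.28, 2.66], [-3.11, 3.11]. Speed limits (rad/s): [2.57, 2.57, 3.14, 3.14, 3.14, 3.14].

## Interface

Orientations are given as [roll, pitch, yaw] about the fixed x, y, z axes, in that order (R = Rz(yaw) Ry(pitch) Rx(roll)).
In Python, from cell import observe, cams, robot, models gives the robot as it stands.
- The arm moves only by the shell command python3 -m jog 'ROWS' [FORCE]. ROWS is JSON, a list of rows, each a list of 3 entries, a list of its own where there are three numbers: the shift along the tool's x, y, z each as a share of 0.4 m, from -1 to 1, then the turn about the tool's z as a share of pi rad, from -1 to 1, then the closure, from 0 (fully open) to 1 (shut). In form: [[[x, y, z], turn, jaw], ...]. A call has 1 to 12 rows; each row is the pose to reach, as a shift and turn from the pose commanded when the call began, along the tool's axes at that moment, turning the shorter way round; what a row does not reach only later rows make up. A row lasts 1/8 s, in which the tool goes at most 62.5 mm and 10.7 degrees, less where a joint would pass 70% of its speed; a pose out of reach is approached as far as the arm can. A call with a number of a shift or a turn outside -1 to 1 is refused whole. A call with a gripper value outside its range is refused whole. The fingers move at their own pace and stop on an object; FORCE is the grip in N (left out, the last holds). Time passes only in rows, so rows that repeat a pose let the fingers close. It gives the time, the measured TCP pose, the force, the opening and the grip force at its end, in the units of the state.
- observe(): the state, without advancing time (a new reading comes with each control period).
- cams.read_camera(name): name is "scene" or "side" or "wrist"; returns the picture (384x512x3 uint8, red, green, blue); there is no depth.
- cams.camera_model(name): a dict with "camera_matrix" (3x3 intrinsics, pixels), "k1" (the pictures are not rectified: a ray, as slopes to the right and down, at radius r is drawn at 1 + k1 r^2 times it, then the intrinsics apply), "pose" (4x4, takes a point from camera to world coordinates). Camera axes: x right, y down, z forward; pixel columns grow to the right and rows downward; lengths in m; the calibration is good to about 2 mm. A picture is of the moment at which its call begins: read the wrist's pose just before it. camera_model takes no time and is no camera call; for the wrist camera it gives the pose at the moment of the call.
- robot.hand_in(): hands the job in; it is judged then, once.
Trained networks look in the newest picture that a camera, given by its name, has taken for a name from the list of things; names that differ only in an ending like _2 or _b are one class to them, and where a whole thing is asked for, a point or a joint stands for the part that bears it (a point fixed in the world has none). Each returns a list of dicts, best first, with "confidence" (0 to 1); they miss things now and then, are a little off and sometimes report something else, mostly with a low value. They report only what shows in the picture. A call takes as long as a camera call. They do not tell look-alikes from the thing itself.
- models.find_in(target, camera): "position" ([x, y, z] in m, in world coordinates, good to about 4 mm: the middle of the surface that is visible of it).
- models.pinpoint(target, camera): "position" ([x, y, z] in m, in world coordinates, good to about 4 mm: a listed point, or the origin of a listed thing).
The state is a dict: "time": time; "qpos": joint angles; "qvel": joint speeds; "joint_efforts": joint torques, N m; "tool_pos": TCP position; "tool_rot": TCP orientation; "contact_force": force on the tool from outside, world axes, zero at the start; "torque": the same for the moment, N m; "opening": finger opening in m; "grip_force": force on a finger pad.
Only numpy, scipy, OpenCV 4.12 (cv2) and the standard library are available. Lean on these libraries where they do the work, as an engineer would, in place of code of your own. Each camera call takes 0.05 s, during which the arm holds its last target. There are 200 camera calls.

## Working session

There is one attempt and no reset: what is moved stays moved. The work goes in short steps, Python scripts to look and compute and a shell command to move; the robot and the scene stay as the last step left them, time stands still between calls to the robot, and variables do not carry over. Pictures are saved under pics/ and viewed, at most 16 in all, crops included, and the job is handed in when it is done.

```bash
mkdir -p pics; cat > h.py <<'E'
import numpy as np, cv2
from cell import observe, cams, robot, models
def save(cam,name):
    im=cams.read_camera(cam); cv2.imwrite('pics/'+name,im[:,:,::-1]); return im
def proj(cam,P,m=None):
    m=m or cams.camera_model(cam); T=np.linalg.inv(np.array(m["pose"])); p=T[:3,:3]@np.array(P)+T[:3,3]
    s=p[:2]/p[2]; s=s*(1+m["k1"]*(s@s)); K=np.array(m["camera_matrix"]); return (K@[*s,1])[:2]
def ray(cam,uv,m=None):
    m=m or cams.camera_model(cam); K=np.array(m["camera_matrix"]); d=np.linalg.solve(K,[*uv,1])[:2]; s=d.copy()
    for _ in range(20): s=d/(1+m["k1"]*(s@s))
    T=np.array(m["pose"]); return T[:3,3],T[:3,:3]@[*s,1]
def onz(cam,uv,z,m=None):
    o,d=ray(cam,uv,m); return o+d*(z-o[2])/d[2]
NAMES="slim_nozzle stub_nozzle tall_nut wide_nut coil valve_holder union tin long_tray short_tray".split()
E
python3 - <<'E'
from h import *
s=observe();print(s)
for c in("scene","side","wrist"):
    save(c,c+"0.png")
    for n in NAMES:
        print(c,n,[(np.round(d["position"],3).tolist(),round(d["confidence"],2),proj(c,d["position"]).round().tolist()) for d in models.pinpoint(n,c)[:3]])
E
```

```text
{'time': 0.0, 'qpos': array([ 1.02000728e+00,  3.42714742e-01,  1.52503024e+00, -7.73359121e-06,
        1.27540905e+00, -1.45996997e-01]), 'qvel': array([-1.06271449e-03, -2.80951988e-04, -1.42561269e-03,  6.00500603e-05,
       -2.88376163e-04,  1.43264792e-03]), 'joint_efforts': array([-6.27962090e-04, -4.31254363e+01, -2.44211894e+01,  7.16717751e-02,
        5.62960468e-02, -1.46898501e-04]), 'tool_pos': array([0.20666331, 0.48245823, 0.40404428]), 'tool_rot': array([-3.14004681e+00, -2.19830669e-04,  2.73680270e+00]), 'contact_force': array([-0.81825838,  0.94842238,  0.63603768]), 'torque': array([-0.01918937, -0.03575918, -0.00779789]), 'grip_force': 0.0, 'opening': 0.09174928657800377}
scene slim_nozzle [([0.443, 0.328, -0.001], 0.45, [399.0, 203.0])]
scene stub_nozzle [([0.431, 0.147, 0.001], 0.56, [318.0, 197.0])]
scene tall_nut []
scene wide_nut [([0.449, -0.321, -0.003], 0.64, [114.0, 196.0])]
scene coil [([0.42, 0.019, 0.001], 0.82, [262.0, 193.0]), ([0.447, -0.323, -0.0], 0.43, [113.0, 195.0]), ([0.648, 0.222, 0.001], 0.23, [369.0, 268.0])]
scene valve_holder [([0.448,
[... 809 characters left out ...]
2], 0.71, [291.0, 287.0]), ([0.635, -0.238, 0.002], 0.7, [355.0, 248.0]), ([0.423, 0.015, 0.003], 0.57, [247.0, 201.0])]
side valve_holder [([0.45, -0.235, -0.0], 0.54, [280.0, 261.0])]
side union [([0.463, 0.088, -0.0], 0.52, [255.0, 186.0])]
side tin [([0.666, 0.012, 0.004], 0.73, [329.0, 190.0])]
side long_tray [([0.648, 0.228, -0.004], 0.96, [300.0, 158.0]), ([0.236, 0.248, -0.002], 0.92, [175.0, 170.0])]
side short_tray [([0.632, -0.239, 0.005], 0.79, [354.0, 248.0])]
wrist slim_nozzle []
wrist stub_nozzle []
wrist tall_nut []
wrist wide_nut []
wrist coil []
wrist valve_holder []
wrist union []
wrist tin []
wrist long_tray [([0.24, 0.248, 0.0], 0.93, [113.0, 253.0])]
wrist short_tray []
```

View pics/scene0.png

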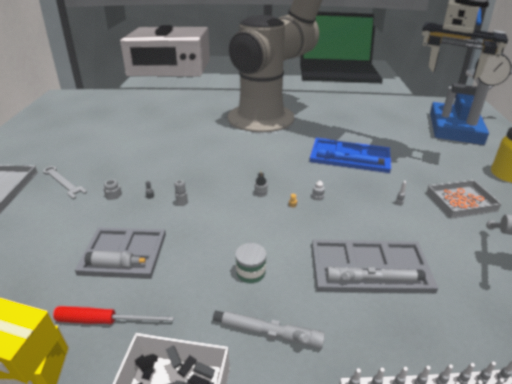

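View pics/side0.png

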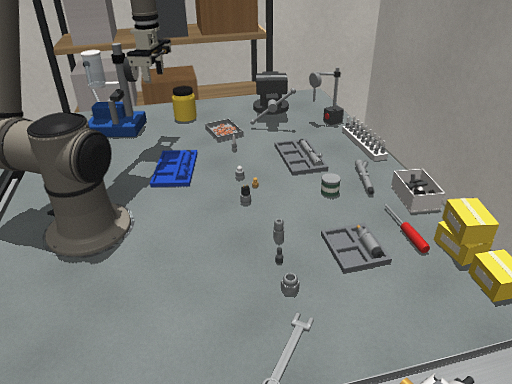

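View pics/wrist0.png

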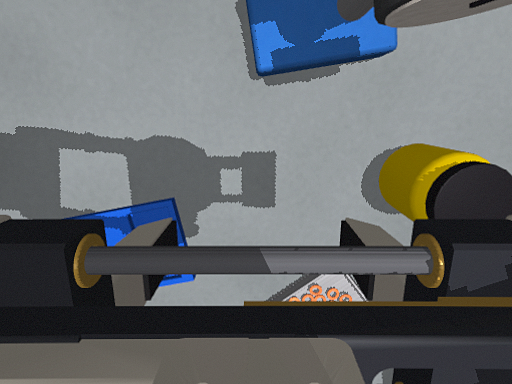

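The scene view shows the parts row at about row 190: wide nut (112,188), valve holder (149,190), tall nut (180,192), coil (261,184), union (293,200), stub nozzle (318,190), slim nozzle (401,193). The grey trays are at (373,266) and (125,252), both with the injector on the +x side, so yaw is about 0. The blue look-alike is at (352,156). The side view agrees. The wrist view shows only the blue tray and other clutter.

```bash
python3 - <<'E'
from h import *
from scipy.spatial.transform import Rotation as R
s=observe();m=cams.camera_model("wrist");T=np.eye(4);T[:3,:3]=R.from_euler("xyz",s["tool_rot"]).as_matrix();T[:3,3]=s["tool_pos"]
print((np.linalg.inv(T)@np.array(m["pose"])).round(3),m["camera_matrix"],m["k1"])
# two-view positions of parts
for c,b in(("scene",(60,160,430,300)),("side",(225,120,395,300))):
    im=cv2.imread(f"pics/{c}0.png");x0,y0,x1,y1=b;k=min(800/(x1-x0),600/(y1-y0))
    cv2.imwrite(f"pics/{c}0c.png",cv2.resize(im[y0:y1,x0:x1],None,fx=k,fy=k,interpolation=2));print(c,b,k)
def turn(P): # shift shares in current tool axes
    return T[:3,:3].T@(np.array(P)-T[:3,3])/0.4
print(turn([0.56,0.2,0.404]),turn([0.5,0.2,0.404]))
E
```

```text
[[-0.    -0.967 -0.255  0.069]
 [ 1.    -0.     0.    -0.   ]
 [-0.    -0.255  0.967  0.02 ]
 [ 0.     0.     0.     1.   ]] [[301.2033766    0.         258.34433125]
 [  0.         301.2033766  189.93171927]
 [  0.           0.           1.        ]] 0.011085626846579169
scene (60, 160, 430, 300) 2.1621621621621623
side (225, 120, 395, 300) 3.3333333333333335
[-1.08999984 -0.30158704  0.00185845] [-0.95212244 -0.36066174  0.00184635]
```

View pics/scene0c.png

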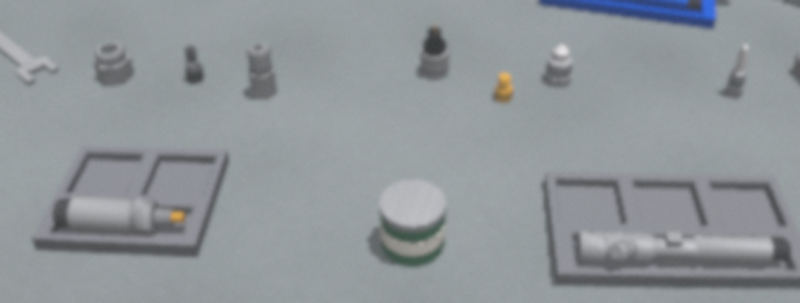

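The crop confirms the layout. In the long tray the injector's dark thread is at the right (+y) end. In the short tray the dark thread is at the left (-y) end and the brass stub at the right (+y) end.

```bash
python3 -m jog '[[[-0.867,-0.118,-0.115],-0.129,0],[[-0.867,-0.118,-0.115],-0.129,0],[[-0.867,-0.118,-0.115],-0.129,0],[[-0.867,-0.118,-0.115],-0.129,0],[[-0.867,-0.118,-0.115],-0.129,0],[[-0.867,-0.118,-0.115],-0.129,0],[[-0.867,-0.118,-0.115],-0.129,0],[[-0.867,-0.118,-0.115],-0.129,0]]' 20
python3 -m jog '[[[-0.235,-0.155,0],0,0],[[-0.235,-0.155,0],0,0],[[-0.235,-0.155,0],0,0],[[-0.235,-0.155,0],0,0]]'
cat > look.py <<'E'
import sys
from h import *
tag=sys.argv[1]
m=cams.camera_model("wrist"); save("wrist",tag+".png"); print(np.array(m["pose"])[:3,3].round(3), observe()["tool_rot"].round(4))
np.save(tag+"_m.npy",m,allow_pickle=True)
for n in NAMES:
    print(n,[(np.round(d["position"],3).tolist(),round(d["confidence"],2),proj("wrist",d["position"],m).round().tolist()) for d in models.pinpoint(n,"wrist")[:3]])
E
python3 look.py w1
```

```text
time: 2.65
tool_pos: [0.5066, 0.3027, 0.4503]
tool_rot: [3.142, -0.001, -3.142]
contact_force: [-1.0, -0.1, -1.0]
opening: 0.0915
grip_force: 0.0
time: 3.15
tool_pos: [0.5999, 0.2419, 0.4506]
tool_rot: [3.141, -0.001, -3.14]
contact_force: [-0.2, 0.0, 0.9]
opening: 0.0916
grip_force: 0.0
[0.531 0.242 0.431] [ 3.1412e+00 -6.0000e-04 -3.1390e+00]
slim_nozzle [([0.442, 0.326, 0.0], 0.85, [323.0, 41.0])]
stub_nozzle [([0.429, 0.147, -0.0], 0.87, [185.0, 29.0])]
tall_nut []
wide_nut []
coil [([0.423, 0.016, 0.0], 0.62, [82.0, 23.0])]
valve_holder []
union [([0.464, 0.087, 0.002], 0.48, [140.0, 58.0])]
tin [([0.666, 0.008, -0.004], 0.73, [102.0, 203.0])]
long_tray [([0.647, 0.225, -0.0], 0.98, [247.0, 192.0])]
short_tray []
```

View pics/w1.png

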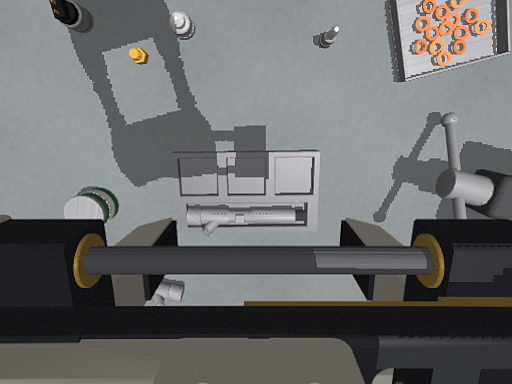

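The wrist view shows the slim nozzle (323,41), stub nozzle (182,25), union (138,56), coil (75,12) and tin (92,205). The long tray's top corners are at (174,152) and (320,150), with its right bottom corner at (318,231). A vise handle hangs at (380,215) to (450,118). Next I'll compute the tray frame and how close the handle comes.

```bash
python3 - <<'E'
from h import *
m=np.load("w1_m.npy",allow_pickle=True).item()
for z in(0.014,): 
    for uv in((174,152),(320,150),(318,231),(180,157),(218,194),(274,156),(313,194)): print(uv,onz("wrist",uv,z,m).round(4))
def tri(a,b):
    (o1,d1),(o2,d2)=a,b; A=np.stack([d1,-d2],1); t=np.linalg.lstsq(A,o2-o1,rcond=None)[0]; p,q=o1+d1*t[0],o2+d2*t[1]; return ((p+q)/2).round(3),np.linalg.norm(p-q).round(4)
print("tray corner",tri(ray("wrist",(320,150),m),ray("scene",(60+770/2.162,160+183/2.162))))
print("handle low",tri(ray("wrist",(379,216),m),ray("scene",(488,224))))
print("stub top",tri(ray("wrist",(178,16),m),ray("scene",(60+561/2.162,160+46/2.162))))
print("slim top",tri(ray("wrist",(336,29),m),ray("scene",(60+745/2.162,160+46/2.162))))
for z in(0.0,.05,.1,.2):print(z,onz("wrist",(379,216),z,m),onz("wrist",(450,120),z,m))
g=cv2.imread("pics/w1.png");k=5
c=[cv2.resize(g[y0:y0+58,x0:x0+78],None,fx=k,fy=k,interpolation=0) for x0,y0 in((285,10),(145,0),(40,0))]
cv2.imwrite("pics/w1c.png",np.hstack(c)[:, :800])
E
```

```text
(174, 152) [0.5861 0.1255 0.014 ]
(320, 150) [0.583  0.3275 0.014 ]
(318, 231) [0.7031 0.331  0.014 ]
(180, 157) [0.593  0.1334 0.014 ]
(218, 194) [0.6463 0.1844 0.014 ]
(274, 156) [0.5914 0.264  0.014 ]
(313, 194) [0.6461 0.3208 0.014 ]
tray corner (array([0.584, 0.328, 0.003]), np.float64(0.0033))
handle low (array([0.65 , 0.391, 0.11 ]), np.float64(0.0244))
stub top (array([0.424, 0.147, 0.039]), np.float64(0.0019))
slim top (array([0.442, 0.329, 0.058]), np.float64(0.0002))
0.0 [ 6.84339238e-01  4.24781946e-01 -5.55111512e-17] [0.54310582 0.50829247 0.        ]
0.05 [0.66651647 0.40356246 0.05      ] [0.54166837 0.47738443 0.05      ]
0.1 [0.6486937  0.38234296 0.1       ] [0.54023092 0.4464764  0.1       ]
0.2 [0.61304817 0.33990398 0.2       ] [0.53735602 0.38466033 0.2       ]
```

```bash
python3 - <<'E'
from h import *
m=np.load("w1_m.npy",allow_pickle=True).item()
def tri(a,b):
    (o1,d1),(o2,d2)=a,b; A=np.stack([d1,-d2],1); t=np.linalg.lstsq(A,o2-o1,rcond=None)[0]; p,q=o1+d1*t[0],o2+d2*t[1]; return ((p+q)/2).round(3),np.linalg.norm(p-q).round(4)
for w in((379,216),(450,118)):
  for s in((252,121),(297,92)): print(w,s,tri(ray("wrist",w,m),ray("side",s)))
a=cv2.imread("pics/side0.png")[60:140,220:330];b=cv2.imread("pics/scene0.png")[150:270,400:512]
cv2.imwrite("pics/c1.png",np.hstack([cv2.resize(a,(400,400)),cv2.resize(b,(400,400)) ]))
E
```

```text
(379, 216) (252, 121) (array([0.581, 0.378, 0.098]), np.float64(0.1301))
(379, 216) (297, 92) (array([0.645, 0.347, 0.177]), np.float64(0.0456))
(450, 118) (252, 121) (array([0.54 , 0.49 , 0.029]), np.float64(0.0014))
(450, 118) (297, 92) (array([0.597, 0.346, 0.205]), np.float64(0.1373))
```

View pics/c1.png

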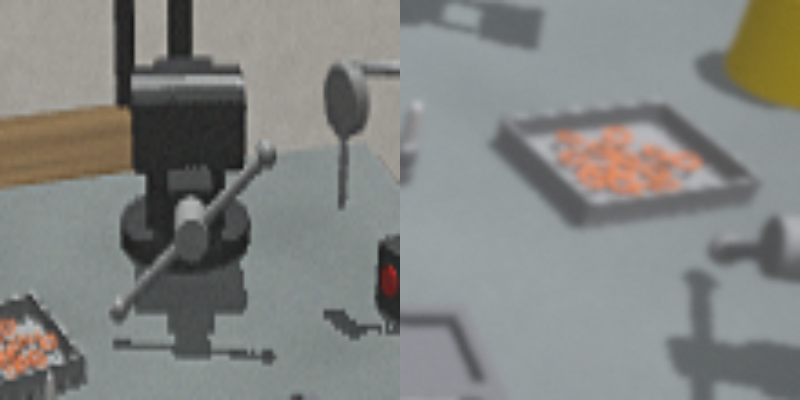

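View pics/w1c.png

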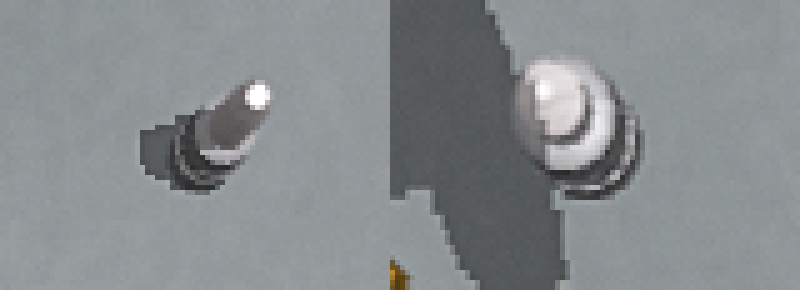

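The handle's real end is at about y=0.49; the mark at (379,216) was its shadow, so there is room. The two crops show the slim and stub nozzles standing upright and clear. I'll pick the slim nozzle first.

```bash
python3 -m jog '[[[0.3925,0.215,0.25],0,0.4],[[0.3925,0.215,0.25],0,0.4],[[0.3925,0.215,0.25],0,0.4],[[0.3925,0.215,0.25],0,0.4],[[0.3925,0.215,0.5],0,0.4],[[0.3925,0.215,0.64],0,0.4],[[0.3925,0.215,0.644],0,0.4],[[0.3925,0.215,0.644],0,0.4],[[0.3925,0.215,0.644],0,1],[[0.3925,0.215,0.644],0,1],[[0.3925,0.215,0.644],0,1],[[0.3925,0.215,0.644],0,1]]' 20
python3 -m jog '[[[0,0,0],0,1],[[0,0,0],0,1]]'
```

```text
time: 5.2
tool_pos: [0.444, 0.3267, 0.1939]
tool_rot: [3.141, 0.001, -3.141]
contact_force: [0.3, 1.5, 0.4]
opening: 0.0196
grip_force: 0.0
time: 5.45
tool_pos: [0.444, 0.3267, 0.1935]
tool_rot: [3.141, 0.001, -3.141]
contact_force: [-0.5, 0.0, 3.2]
opening: 0.0147
grip_force: 19.9
```

```bash
python3 - <<'E'
from h import *
print(observe()["opening"])
a=save("side","s1.png");b=save("scene","c2.png")
def crop(im,c,P,r):
    u,v=proj(c,P).astype(int); return cv2.resize(im[max(0,v-r):v+r,u-r:u+r],(400,400),interpolation=0)
P=observe()["tool_pos"]-[0,0,.15]
cv2.imwrite("pics/g1.png",np.hstack([crop(a,"side",P,30),crop(b,"scene",P,30)])[:,:,::-1])
E
```

```text
0.014681447606451037
```

View pics/g1.png

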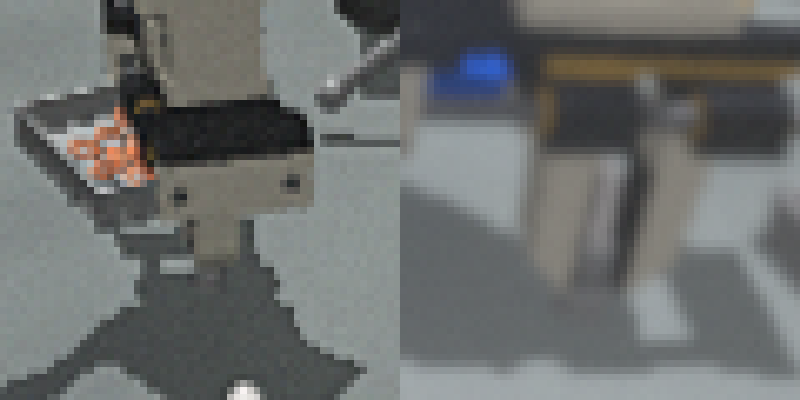

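The fingers straddle the nozzle in both crops. I'll lift and check.

```bash
python3 -m jog '[[[0,0,-0.05],0,1],[[0,0,-0.15],0,1],[[0,0,-0.25],0,1],[[0,0,-0.25],0,1],[[-0.22,-0.04,-0.25],0,1],[[-0.22,-0.04,-0.25],0,1],[[-0.22,-0.04,-0.25],0,1]]'
python3 - <<'E'
from h import *
a=save("side","s2.png");b=save("scene","c3.png")
def crop(im,c,P,r):
    u,v=proj(c,P).astype(int); return cv2.resize(im[max(0,v-r):v+r,u-r:u+r],(400,400),interpolation=0)
P=observe()["tool_pos"]-[0,0,.18]
cv2.imwrite("pics/g2.png",np.hstack([crop(a,"side",P,30),crop(b,"scene",P,30)])[:,:,::-1])
for c in("side","scene"): print([(np.round(d["position"],3),d["confidence"]) for d in models.pinpoint("slim_nozzle",c)])
E
```

```text
time: 6.42
tool_pos: [0.5331, 0.3097, 0.2911]
tool_rot: [-3.141, -0.002, 3.14]
contact_force: [0.1, -0.3, -1.3]
opening: 0.0146
grip_force: 19.8
[]
[(array([0.531, 0.312, 0.093]), 0.61)]
```

View pics/g2.png

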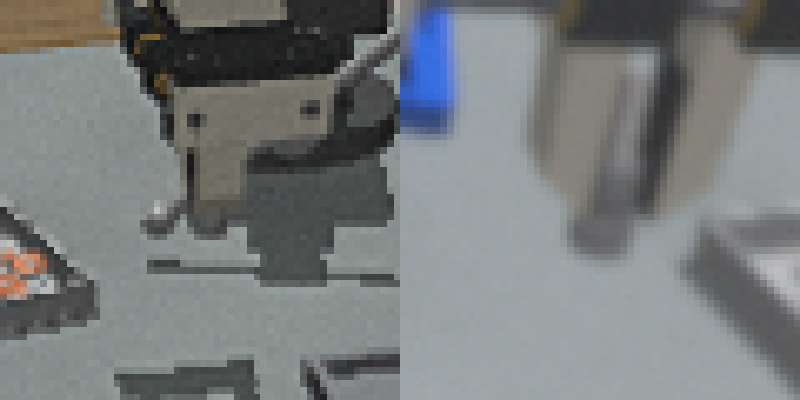

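Held upright: the foot sits below the fingertips in both crops. Placing it.

```bash
python3 -m jog '[[[-0.22,-0.041,0],0,1],[[-0.22,-0.041,0],0,1],[[-0.22,-0.041,0.1],0,1],[[-0.22,-0.041,0.19],0,1],[[-0.22,-0.041,0.22],0,1],[[-0.22,-0.041,0.229],0,1],[[-0.22,-0.041,0.233],0,1],[[-0.22,-0.041,0.233],0,1],[[-0.22,-0.041,0.233],0,1]]'
```

```text
time: 7.75
tool_pos: [0.6201, 0.2944, 0.201]
tool_rot: [3.141, 0.002, -3.141]
contact_force: [-0.2, 0.6, -0.2]
opening: 0.0145
grip_force: 19.8
```

```bash
python3 -m jog '[[[0,0,0.004],0,1],[[0,0,0.008],0,1],[[0,0,0.008],0,1]]'
```

```text
time: 8.12
tool_pos: [0.6201, 0.2944, 0.1976]
tool_rot: [3.141, 0.001, -3.141]
contact_force: [-0.7, 0.3, 4.3]
opening: 0.0151
grip_force: 19.9
```

```bash
python3 -m jog '[[[0,0,0],0,0.62],[[0,0,0],0,0.62],[[0,0,-0.1],0,0.62],[[0,0,-0.25],0,0.62],[[0.4775,-0.366,-0.25],0,0.4],[[0.4775,-0.366,-0.25],0,0.4],[[0.4775,-0.366,-0.25],0,0.4],[[0.4775,-0.366,-0.25],0,0.4],[[0.4775,-0.366,-0.25],0,0.4],[[0.4775,-0.366,-0.25],0,0.4]]'
python3 look.py w2
```

```text
time: 9.38
tool_pos: [0.4297, 0.1479, 0.2972]
tool_rot: [3.141, 0.002, 3.142]
contact_force: [0.5, 0.8, -0.1]
opening: 0.0551
grip_force: 0.0
[0.361 0.148 0.277] [ 3.1411e+00  1.9000e-03 -3.1412e+00]
slim_nozzle []
stub_nozzle [([0.427, 0.147, 0.002], 0.57, [257.0, 183.0])]
tall_nut [([0.431, 0.146, -0.001], 0.57, [256.0, 186.0])]
wide_nut []
coil [([0.422, 0.013, 0.001], 0.95, [114.0, 178.0])]
valve_holder [([0.424, 0.014, -0.002], 0.2, [117.0, 178.0])]
union [([0.464, 0.088, 0.003], 0.62, [196.0, 220.0])]
tin []
long_tray []
short_tray []
```

View pics/w2.png

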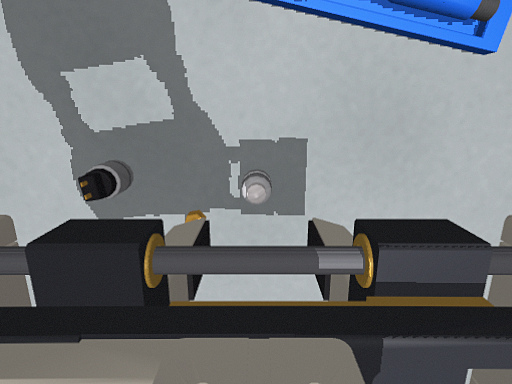

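The wrist view shows the stub nozzle centred at (257,185), the coil at (115,178) and the union at (195,215), all where expected.

```bash
python3 -m jog '[[[0,0,0.1],0,0.52],[[0,0,0.2],0,0.52],[[0,0,0.25],0,0.52],[[0,0,0.26],0,0.52],[[0,0,0.26],0,0.52],[[0,0,0.26],0,1],[[0,0,0.26],0,1],[[0,0,0.26],0,1],[[0,0,0.26],0,1],[[0,0,0.26],0,1]]'

```

```text
time: 11.18
tool_pos: [0.4292, 0.1478, 0.1934]
tool_rot: [3.141, 0.001, -3.141]
contact_force: [-0.7, -0.0, 7.1]
opening: 0.0248
grip_force: 20.0
```

```bash
python3 -m jog '[[[0,0,-0.1],0,1],[[0,0,-0.25],0,1],[[-0.475,-0.87,-0.567],0,1],[[-0.475,-0.87,-0.567],0,1],[[-0.475,-0.87,-0.567],0,1],[[-0.475,-0.87,-0.567],0,1],[[-0.475,-0.87,-0.567],0,1],[[-0.475,-0.87,-0.567],0,1],[[-0.475,-0.87,-0.567],0,1],[[-0.475,-0.87,-0.567],0,1],[[-0.475,-0.87,-0.567],0,1]]'
python3 look.py w3
```

```text
time: 12.55
tool_pos: [0.6189, -0.1996, 0.4186]
tool_rot: [3.14, -0.002, -3.141]
contact_force: [-0.3, 0.9, -1.3]
opening: 0.0249
grip_force: 20.0
[ 0.55  -0.2    0.399] [ 3.1403e+00 -1.6000e-03 -3.1404e+00]
slim_nozzle []
stub_nozzle [([0.62, -0.198, 0.225], 0.88, [261.0, 229.0])]
tall_nut [([0.468, -0.159, -0.0], 0.68, [292.0, 41.0])]
wide_nut [([0.445, -0.321, 0.003], 0.8, [155.0, 19.0]), ([0.448, -0.233, 0.0], 0.26, [230.0, 22.0])]
coil []
valve_holder [([0.449, -0.23, 0.002], 0.7, [232.0, 23.0])]
union [([0.46, 0.089, -0.002], 0.79, [498.0, 33.0])]
tin [([0.668, 0.008, 0.0], 0.75, [408.0, 199.0])]
long_tray []
short_tray [([0.631, -0.231, -0.008], 0.96, [235.0, 172.0])]
```

View pics/w3.png

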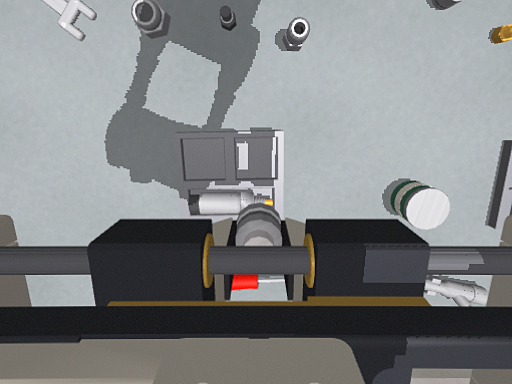

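The view shows the stub nozzle held upright at (258,225) and the short tray with top corners (178,133) and (283,130). Its pockets span (183,138)–(225,181) and (236,136)–(277,179). The wide nut is at (150,15), valve holder (228,17), tall nut (295,33).

```bash
python3 - <<'E'
from h import *
m=np.load("w3_m.npy",allow_pickle=True).item()
for uv in((178,133),(283,130),(183,138),(225,181),(236,136),(277,179),): print(uv,onz("wrist",uv,.014,m).round(4))
print(onz("wrist",(299,25),.056,m),onz("wrist",(145,9),.036,m))
g=cv2.imread("pics/w3.png")
cv2.imwrite("pics/w3c.png",np.hstack([cv2.resize(g[0:60,x:x+60],(400,400),interpolation=2) for x in(120,265)]))
E
```

```text
(178, 133) [ 0.5765 -0.2999  0.014 ]
(283, 130) [ 0.5727 -0.168   0.014 ]
(183, 138) [ 0.5827 -0.294   0.014 ]
(225, 181) [ 0.6384 -0.2426  0.014 ]
(236, 136) [ 0.5802 -0.2271  0.014 ]
(277, 179) [ 0.6357 -0.1745  0.014 ]
[ 0.4644832  -0.15725935  0.056     ] [ 0.44443606 -0.32034054  0.036     ]
```

View pics/w3c.png

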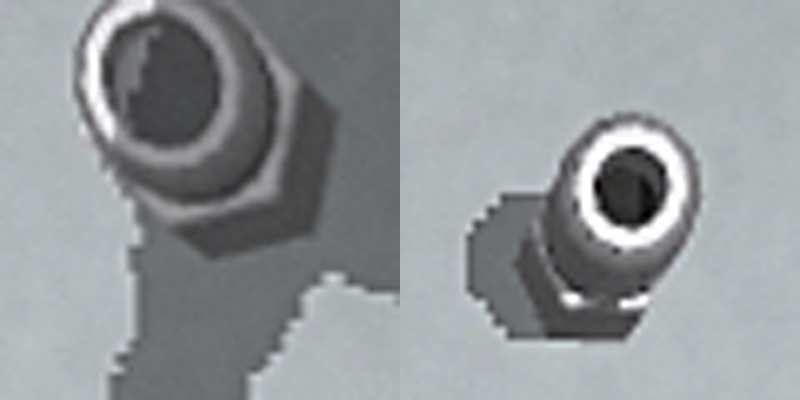

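Hex orientation: the tall nut has a flat facing +x, so I'll grip its round sleeve. The wide nut's flat is about 10° off the jaw line, so I'll turn +0.055 for it. Placing the stub nozzle now.

```bash
python3 -m jog '[[[0.021,-0.171,0.1],0,1],[[0.021,-0.171,0.2],0,1],[[0.021,-0.171,0.33],0,1],[[0.021,-0.171,0.43],0,1],[[0.021,-0.171,0.5],0,1],[[0.021,-0.171,0.53],0,1],[[0.021,-0.171,0.543],0,1],[[0.021,-0.171,0.549],0,1],[[0.021,-0.171,0.549],0,1]]'
```

```text
time: 14.22
tool_pos: [0.6111, -0.2686, 0.2009]
tool_rot: [-3.141, 0.002, -3.141]
contact_force: [0.6, -0.7, -0.8]
opening: 0.0247
grip_force: 20.0
```

```bash
python3 -m jog '[[[0,0,0.004],0,1],[[0,0,0.008],0,1],[[0,0,0.009],0,1],[[0,0,0.009],0,1]]'
```

```text
time: 14.72
tool_pos: [0.6109, -0.2686, 0.1974]
tool_rot: [-3.141, 0.001, -3.141]
contact_force: [-1.0, 0.7, 4.8]
opening: 0.0247
grip_force: 20.0
```

```bash
python3 -m jog '[[[0,0,0],0,0.5],[[0,0,0],0,0.5],[[0,0,-0.1],0,0.5],[[0,0,-0.25],0,0.4],[[0.4125,-0.131,-0.25],0.055,0.3],[[0.4125,-0.131,-0.25],0.055,0.3],[[0.4125,-0.131,-0.25],0.055,0.3],[[0.4125,-0.131,-0.25],0.055,0.3],[[0.4125,-0.131,-0.25],0.055,0.3]]'
python3 look.py w4
```

```text
time: 15.85
tool_pos: [0.4462, -0.3212, 0.2966]
tool_rot: [-3.141, 0.001, 2.969]
contact_force: [0.2, -0.5, -0.3]
opening: 0.0645
grip_force: 0.0
[ 0.378 -0.309  0.277] [-3.1414e+00  1.0000e-03  2.9697e+00]
slim_nozzle []
stub_nozzle []
tall_nut [([0.466, -0.155, 0.0], 0.82, [437.0, 177.0])]
wide_nut [([0.447, -0.322, 0.002], 0.72, [258.0, 187.0])]
coil []
valve_holder [([0.448, -0.231, 0.002], 0.58, [355.0, 172.0])]
union []
tin []
long_tray []
short_tray []
```

View pics/w4.png

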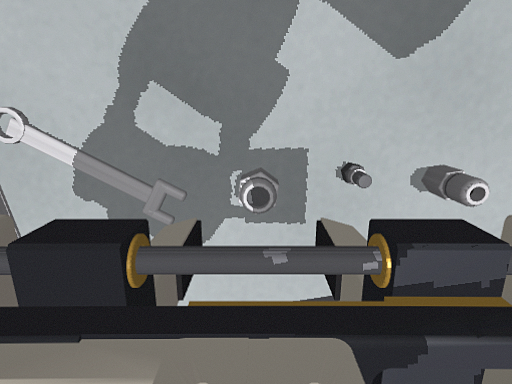

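The wide nut is centred at (258,190), with its flats facing left and right as wanted. The wrench jaw at (170,200) is close by, so I'll narrow the opening.

```bash
python3 -m jog '[[[0,0,0.1],0,0.43],[[0,0,0.2],0,0.43],[[0,0,0.25],0,0.43],[[0,0,0.264],0,0.43],[[0,0,0.264],0,0.43],[[0,0,0.264],0,1],[[0,0,0.264],0,1],[[0,0,0.264],0,1],[[0,0,0.264],0,1]]' 30
```

```text
time: 17.52
tool_pos: [0.4461, -0.3212, 0.1915]
tool_rot: [-3.141, 0.001, 2.969]
contact_force: [-0.4, -0.0, 6.6]
opening: 0.0347
grip_force: 28.9
```

```bash
python3 -m jog '[[[0,0,0],0,1],[[0,0,0],0,1],[[0,0,0],0,1]]'
```

```text
time: 17.9
tool_pos: [0.4461, -0.3212, 0.1915]
tool_rot: [-3.141, 0.001, 2.969]
contact_force: [-0.5, 1.1, 6.5]
opening: 0.0345
grip_force: 28.9
```

```bash
python3 - <<'E'
import cv2
g=cv2.imread("pics/w4.png")
cv2.imwrite("pics/w4c.png",cv2.resize(g[155:225,220:300],None,fx=8,fy=8,interpolation=2))
E
```

```text
(no output)
```

View pics/w4c.png

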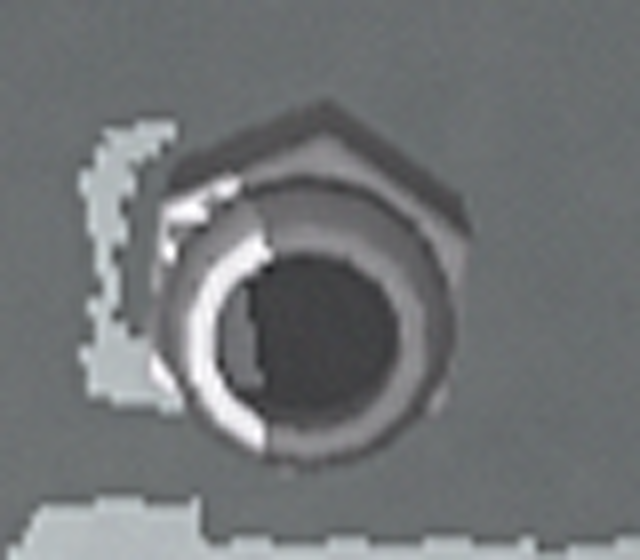

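The crop shows the flats still leaning about 6–10° in the same direction. I'll reopen, turn further and regrip.

```bash
python3 -m jog '[[[0,0,0],0,0.43],[[0,0,0],0,0.43],[[0,0,0],0.043,0.43],[[0,0,0],0.043,0.43],[[0,0,0],0.043,1],[[0,0,0],0.043,1],[[0,0,0],0.043,1],[[0,0,0],0.043,1],[[0,0,0],0.043,1]]'
```

```text
time: 19.02
tool_pos: [0.4458, -0.321, 0.1906]
tool_rot: [3.141, -0.0, 2.834]
contact_force: [-0.7, 0.2, -0.6]
opening: 0.0342
grip_force: 29.9
```

```bash
python3 -m jog '[[[0,0,-0.1],0,1],[[0,0,-0.2],0,1],[[0,0,-0.3],-0.05,1],[[0,0,-0.3],-0.098,1],[[0,0,-0.3],-0.098,1],[[0,0,-0.3],-0.098,1]]'
```

```text
time: 19.77
tool_pos: [0.4456, -0.3208, 0.3099]
tool_rot: [3.14, -0.001, 3.139]
contact_force: [0.3, -0.0, -1.6]
opening: 0.0336
grip_force: 29.9
```

```bash
python3 -m jog '[[[-0.406,0.3,0],0,1],[[-0.406,0.3,0],0,1],[[-0.406,0.3,0],0,1],[[-0.406,0.3,0],0,1],[[-0.406,0.3,0.1],0,1],[[-0.406,0.3,0.2],0,1],[[-0.406,0.3,0.25],0,1],[[-0.406,0.3,0.272],0,1],[[-0.406,0.3,0.28],0,1],[[-0.406,0.3,0.28],0,1]]'
```

```text
time: 21.02
tool_pos: [0.6083, -0.2012, 0.1994]
tool_rot: [-3.141, 0.001, 3.142]
contact_force: [-0.4, 0.9, -2.2]
opening: 0.0337
grip_force: 29.9
```

```bash
python3 -m jog '[[[0,0,0.004],0,1],[[0,0,0.008],0,1],[[0,0,0.009],0,1],[[0,0,0.009],0,1]]'
```

```text
time: 21.52
tool_pos: [0.6082, -0.2009, 0.1951]
tool_rot: [3.142, 0.0, -3.141]
contact_force: [-0.8, -0.5, -1.6]
opening: 0.0334
grip_force: 29.9
```

```bash
python3 -m jog '[[[0,0,0.003],0,1],[[0,0,0.005],0,1],[[0,0,0.005],0,1]]'
```

```text
time: 21.9
tool_pos: [0.6082, -0.2009, 0.1946]
tool_rot: [-3.141, 0.001, -3.141]
contact_force: [-2.7, 1.8, 7.8]
opening: 0.0335
grip_force: 30.0
```

```bash
python3 -m jog '[[[0,0,0],0,0.45],[[0,0,0],0,0.45],[[0,0,-0.1],0,0.45],[[0,0,-0.25],0,0.45],[[0.3525,0.11,-0.25],0,0.45],[[0.3525,0.11,-0.25],0,0.45],[[0.3525,0.11,-0.25],0,0.45],[[0.3525,0.11,-0.25],0,0.45],[[0.3525,0.11,-0.15],0,0.45],[[0.3525,0.11,-0.06],0,0.45],[[0.3525,0.11,-0.041],0,0.45],[[0.3525,0.11,-0.041],0,0.45]]' 20
python3 -m jog '[[[0,0,0],0,1],[[0,0,0],0,1],[[0,0,0],0,1],[[0,0,0],0,1],[[0,0,0],0,1]]'
```

```text
time: 23.4
tool_pos: [0.468, -0.1574, 0.2096]
tool_rot: [-3.142, 0.0, -3.141]
contact_force: [-0.5, 0.2, 0.1]
opening: 0.0506
grip_force: 0.0
time: 24.02
tool_pos: [0.4673, -0.1571, 0.2101]
tool_rot: [-3.141, 0.001, -3.141]
contact_force: [0.2, 0.0, 5.2]
opening: 0.0224
grip_force: 20.0
```

```bash
python3 -m jog '[[[0,0,-0.1],0,1],[[0,0,-0.25],0,1],[[-0.3825,0.959,-0.375],0,1],[[-0.3825,0.959,-0.375],0,1],[[-0.3825,0.959,-0.375],0,1],[[-0.3825,0.959,-0.375],0,1],[[-0.3825,0.959,-0.375],0,1],[[-0.3825,0.959,-0.375],0,1],[[-0.3825,0.959,-0.375],0,1],[[-0.3825,0.959,-0.375],0,1],[[-0.3825,0.959,-0.375],0,1]]'
python3 look.py w5
```

```text
time: 25.4
tool_pos: [0.6197, 0.2263, 0.3586]
tool_rot: [-3.141, -0.002, -3.141]
contact_force: [-1.3, -0.4, -1.4]
opening: 0.0223
grip_force: 20.0
[0.551 0.226 0.339] [-3.1409e+00 -1.5000e-03  3.1413e+00]
slim_nozzle [([0.616, 0.293, 0.004], 0.88, [318.0, 171.0])]
stub_nozzle []
tall_nut [([0.619, 0.226, 0.146], 0.58, [257.0, 216.0])]
wide_nut []
coil []
valve_holder []
union [([0.466, 0.088, -0.0], 0.78, [122.0, 24.0])]
tin [([0.665, 0.007, 0.003], 0.66, [71.0, 212.0])]
long_tray [([0.644, 0.225, 0.003], 0.83, [257.0, 195.0])]
short_tray []
```

View pics/w5.png

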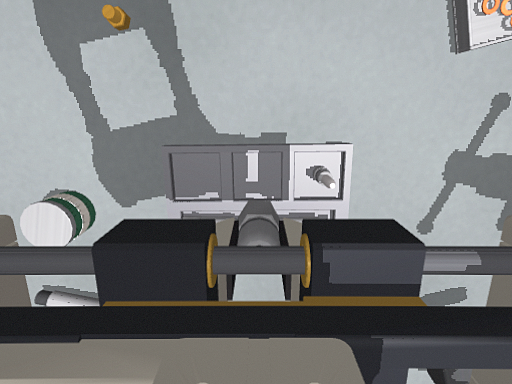

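The slim nozzle stands upright in the nozzle-end pocket at (320,175), and the tall nut is held over the middle pocket. Lowering.

```bash
python3 -m jog '[[[0,0,0.1],0,1],[[0,0,0.2],0,1],[[0,0,0.29],0,1],[[0,0,0.33],0,1],[[0,0,0.346],0,1],[[0,0,0.352],0,1],[[0,0,0.356],0,1],[[0,0,0.36],0,1],[[0,0,0.36],0,1],[[0,0,0.36],0,1]]'
```

```text
time: 27.2
tool_pos: [0.62, 0.2267, 0.2158]
tool_rot: [3.141, 0.0, -3.141]
contact_force: [-0.9, 0.1, -1.0]
opening: 0.0222
grip_force: 20.0
```

```bash
python3 -m jog '[[[0,0,0.003],0,1],[[0,0,0.006],0,1],[[0,0,0.006],0,1]]'
```

```text
time: 27.58
tool_pos: [0.6201, 0.2267, 0.2141]
tool_rot: [3.141, 0.001, -3.141]
contact_force: [-1.9, -0.1, 5.1]
opening: 0.0225
grip_force: 20.0
```

```bash
python3 -m jog '[[[0,0,0],0,0.6],[[0,0,0],0,0.6],[[0,0,-0.1],0,0.6],[[0,0,-0.25],0,0.6],[[0.495,-0.528,-0.25],0,0.4],[[0.495,-0.528,-0.25],0,0.4],[[0.495,-0.528,-0.25],0,0.4],[[0.495,-0.528,-0.25],0,0.4],[[0.495,-0.528,-0.25],0,0.4],[[0.495,-0.528,-0.25],0,0.4],[[0.495,-0.528,-0.25],0,0.4]]'
python3 - <<'E'
from h import *
m=cams.camera_model("wrist");save("wrist","w6.png")
print([(np.round(d["position"],4),d["confidence"],proj("wrist",d["position"],m)) for d in models.pinpoint("coil","wrist")])
E
```

```text
time: 28.95
tool_pos: [0.4226, 0.0154, 0.3134]
tool_rot: [3.142, 0.001, 3.142]
contact_force: [-0.3, 0.2, -0.5]
opening: 0.0552
grip_force: 0.0
[(array([0.4211, 0.013 , 0.0007]), 0.83, array([255.71176417, 180.10738782]))]
```

Centred. Descend 0.3134→0.192 and grip.

```bash
python3 -m jog '[[[0,-0.003,0.12],0,0.4],[[0,-0.003,0.23],0,0.4],[[0,-0.003,0.29],0,0.4],[[0,-0.003,0.303],0,0.4],[[0,-0.003,0.303],0,0.4],[[0,-0.003,0.303],0,1],[[0,-0.003,0.303],0,1],[[0,-0.003,0.303],0,1],[[0,-0.003,0.303],0,1],[[0,-0.003,0.303],0,1]]' 20
```

```text
time: 30.3
tool_pos: [0.4223, 0.0142, 0.1924]
tool_rot: [3.142, 0.001, -3.141]
contact_force: [-0.9, 2.1, 6.4]
opening: 0.0293
grip_force: 20.0
```

```bash
python3 -m jog '[[[0,0,-0.1],0,1],[[0,0,-0.25],0,1],[[-0.497,0.362,-0.3],0,1],[[-0.497,0.362,-0.3],0,1],[[-0.497,0.362,-0.3],0,1],[[-0.497,0.362,-0.3],0,1],[[-0.497,0.362,-0.3],0,1],[[-0.497,0.362,-0.3],0,1],[[-0.497,0.362,-0.3],0,1]]'
python3 -m jog '[[[0,0,0.1],0,1],[[0,0,0.2],0,1],[[0,0,0.26],0,1],[[0,0,0.278],0,1],[[0,0,0.284],0,1],[[0,0,0.288],0,1],[[0,0,0.29],0,1],[[0,0,0.29],0,1]]'
```

```text
time: 31.42
tool_pos: [0.62, 0.1583, 0.3119]
tool_rot: [-3.141, -0.001, 3.141]
contact_force: [-0.6, 1.1, -1.0]
opening: 0.0293
grip_force: 20.0
time: 32.42
tool_pos: [0.6209, 0.1591, 0.1965]
tool_rot: [3.141, 0.001, -3.141]
contact_force: [-0.4, 0.1, 1.1]
opening: 0.0291
grip_force: 20.0
```

```bash
python3 -m jog '[[[0,0,0.003],0,1],[[0,0,0.003],0,1],[[0,0,0.003],0,0.5],[[0,0,0.003],0,0.5],[[0,0,-0.1],0,0.5],[[0,0,-0.25],0,0.5],[[0.04,-0.36,-0.65],0,0.5],[[0.04,-0.36,-0.65],0,0.5],[[0.04,-0.36,-0.65],0,0.5],[[0.04,-0.36,-0.65],0,0.5],[[0.04,-0.36,-0.65],0,0.5],[[0.04,-0.36,-0.65],0,0.5]]'
python3 look.py w7
```

```text
time: 33.92
tool_pos: [0.6048, 0.0158, 0.4543]
tool_rot: [3.141, -0.002, -3.141]
contact_force: [-0.5, 0.3, -0.5]
opening: 0.046
grip_force: 0.0
[0.536 0.016 0.435] [ 3.1408e+00 -3.0000e-03 -3.1401e+00]
slim_nozzle [([0.615, 0.296, 0.002], 0.86, [451.0, 168.0])]
stub_nozzle [([0.611, -0.269, 0.004], 0.71, [60.0, 165.0])]
tall_nut [([0.619, 0.226, 0.003], 0.81, [403.0, 170.0])]
wide_nut [([0.61, -0.202, 0.006], 0.72, [106.0, 164.0])]
coil [([0.62, 0.157, 0.003], 0.88, [355.0, 171.0])]
valve_holder [([0.448, -0.232, -0.001], 0.82, [70.0, 42.0])]
union [([0.464, 0.088, 0.0], 0.53, [312.0, 55.0])]
tin [([0.668, 0.008, -0.001], 0.97, [253.0, 202.0]), ([0.621, 0.158, 0.005], 0.21, [356.0, 172.0])]
long_tray [([0.647, 0.224, 0.002], 0.98, [398.0, 189.0]), ([0.668, 0.007, -0.002], 0.4, [252.0, 201.0]), ([0.45, -0.233, 0.002], 0.35, [68.0, 43.0])]
short_tray [([0.63, -0.235, -0.006], 0.81, [89.0, 176.0]), ([0.621, 0.228, 0.003], 0.18, [404.0, 172.0])]
```

View pics/w7.png

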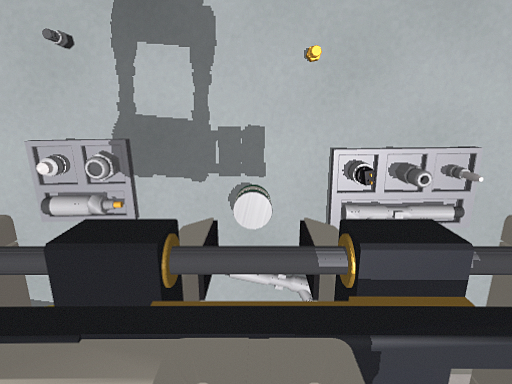

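The view shows all five parts upright in the right pockets: stub nozzle (55,165), wide nut (100,165), coil (360,172), tall nut (408,173) and slim nozzle (460,172). The valve holder, union and tin have not moved.

```bash
python3 -c "
from cell import robot
print(robot.hand_in())"
```

```text
the job is handed in; nothing more can be done
None
```

Both injector kits are made up and handed in after 34 s of the 112 s: all five parts stand upright in their pockets, and the valve holder, union and tin are still where they were. No verdict came back from the hand-in.

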